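Hold the battery bin open with its lever

ROBOT

A 6-joint arm with a two-finger parallel gripper is mounted at the origin on the work surface. World frame = base frame: x ahead of the robot, y to its left, z up, the work surface at z = 0. Lengths are in mm, angles in rad, forces in N, time in s.
With the tool pointing down it reaches from about 275 to 750 mm from the base axis. Payload 10.2 kg.
Tool frame: the origin (TCP) lies at the very end of the fingers, on their centre line; the grasp point (between the pads) lies 19 mm behind it; z points along the fingers, y is the direction in which the jaws open and shut (so a half turn about z gives the same grasp; the last joint's range is limited). The gripper opens to 85 mm and grips with 20 to 120 N. Pads are 22 mm wide; open, the fingers measure 114 mm over their backs; the gripper's body (76 mm by 85 mm) begins 54 mm behind the grasp point. The pads swing forward as they close: fully open they stand 13 mm farther back than shut.
Start: joints at [-1.328, 0.313, 1.498, -0, 1.331, -0.223], TCP at [235.786, -469.08, 197.994] pointing down, gripper open.
Joint ranges: [-2.94, 2.94], [-0.97, 2.17], [0.19, 2.56], [-1.23, 4.37], [0.02, 3.11], [-2.88, 2.88]. Speed limits (rad/s): [2.39, 2.39, 3.01, 3.14, 3.14, 3.14].

INTERFACE

Orientations are given as a unit quaternion [w, x, y, z].
In Python, from rig import sensors, imaging, ctrl gives the robot as it stands.
- The arm moves only by the shell command python3 -m creep 'ROWS' [FORCE]. ROWS is JSON, a list of rows, each an object with "grip": the finger opening in mm, from 0 to 85.4; "linear": the shift along the tool's x, y, z in mm, a list of three; "rot": the turn, a rotation vector about the tool's x, y, z in rad, a list of three. A call has 1 to 12 rows; each row shifts and turns the commanded pose from where the row before left it, along the tool's axes as they then stand; what a row does not reach is not made up. A row lasts 1/12 s, in which the tool goes at most 41.7 mm and 7.16 degrees, less where a joint would pass 70% of its speed; a pose out of reach is approached as far as the arm can. A call with a gripper value outside its range is refused whole. The fingers move at their own pace and stop on an object; FORCE is the grip in N (left out, the last holds). Time passes only in rows, so rows that do not move let the fingers close. It gives the time, the measured TCP pose, the force and the opening at its end, in the units of the state.
- sensors.sense(): the state, without advancing time (a new reading comes with each control period).
- imaging.capture(name): name is "scene" or "top" or "wrist"; returns (picture, depth): 420x560x3 uint8, red, green, blue; 420x560 float32, mm along the optical axis (not along the pixel's ray), 0 where there is no reading.
- imaging.camera_params(name): a dict with "intrinsics" (3x3 intrinsics, pixels), "R" (3x3) and "t" (3): a world point X has camera coordinates R X + t. Camera axes: x right, y down, z forward; pixel columns grow to the right and rows downward; lengths in mm; the calibration is good to about 2 mm. A picture is of the moment at which its call begins: read the wrist's pose just before it. camera_params takes no time and is no camera call; for the wrist camera it gives the pose at the moment of the call.
- ctrl.finish_job(): hands the job in, once; it reports no verdict.
The state is a dict: "time_s": time; "joints": joint angles; "dq": joint speeds; "tau": joint torques, N m; "eef_pos": TCP position; "ee_rot": TCP orientation; "force": force on the tool from outside, world axes, zero at the start; "wrist_torque": the same for the moment, N m; "grip_width": opening from 0.0 (shut) to 1.0 (fully open).
Only numpy, scipy, OpenCV 4.12 (cv2) and the standard library are available. Lean on these libraries where they do the work, as an engineer would, in place of code of your own. Each camera call takes 0.05 s, during which the arm holds its last target.

TASK

Let me see how full the green-lidded battery bin is: press its green lever right down with the gripper and keep it down so that the lid stays wide open for a good three seconds. Then let go of the lever so that the lid closes fully. Leave the blue-lidded bin shut throughout and do not disturb the white dish of washers.

Things in the scene. Friction and masses are not known exactly. Their poses are not given: they have to be found in the camera images.
- green_pad (a point): Middle of the top of the green pad (40 mm along x, 45 mm wide, 8 thick) on the green bin's lever, in front of the bin, 120 mm above the table. Axes at rest: x to the bin, y across, z up. Pressed from above it swings 0.4 rad about a hinge 103 mm behind: goes down 42 mm to its stop, tilting from 0.2 rad outer end up to 0.2 down; sideways shift under 2 mm. Takes 3 to 8 N, springs back.
- green_lid_edge (a point): Middle of the front (lever-side) top edge of the flat green lid: 156 mm above the table when shut, about 305 mm when wide open. The lid is hinged at the bin's far edge, 164 mm behind, geared to the lever (3 x its angle), swings up and away from the lever, and closes by itself in about a second. The bin is a fixed grey box, 160 x 160 x 150 mm high; its front wall is 92 mm from the pad's middle.
- blue_lid_edge (a point): The same point on the blue lid of the other bin, which is the same in size and make but has a blue lid and blue press pad (pad in front of the lid in the same way): 156 mm above the table when shut. It stands beside the green bin, to its left or right, and must stay shut.
- washer_dish: White ceramic dish of steel washers, 100 mm across the rim, 30 mm high, standing loose on the table nearer the robot than the bins. Origin: centre of its underside, z up. To be left where it is.

How it is judged (in metres and radians):
On the way:
1. the robot holds the green lever down, the front edge of the green lid at least 285 mm above the table (wide open is 305), for 2 s on end (height (world z) of green_lid_edge above 0.285 m and contact force between any of the fingers, the arm and green_lever above 0.3 N), for 2 s.
At the end, for the whole second after the job is handed in: After the hold, the green lid is shut again and the blue lid is shut (front edges under 170 mm above the table, shut is 156), and the dish stands within 20 mm of where it began (height (world z) of each of green_lid_edge, blue_lid_edge below 0.17 m and distance of washer_dish from where it was at the start of the episode below 0.02 m); the robot touches nothing.
It fails at once if the blue lid is raised (front edge over 180 mm above the table) (height (world z) of blue_lid_edge above 0.18 m).
It fails at once if the dish of washers is moved by more than 20 mm or tipped by more than 20 degrees (distance of washer_dish from where it was at the start of the episode above 0.02 m or angle between washer_dish's own z axis and vertical above 0.35 rad).
It also fails if it takes over 35 s, if anything falls off the work surface, if the arm or the gripper's body presses on something with over 40 N, if the wrist force passes 120 N, or if a joint passes its speed limit or range.

## Working session

There is one attempt and no reset: what is moved stays moved. The work goes in short steps, Python scripts to look and compute and a shell command to move; the robot and the scene stay as the last step left them, time stands still between calls to the robot, and variables do not carry over. Pictures are saved under pics/ and viewed, and the job is handed in when it is done.

```bash
mkdir -p pics
python3 - <<'E'
from rig import sensors, imaging
import cv2
print(sensors.sense())
for n in ("scene","top"):
    p,d=imaging.capture(n); cv2.imwrite(f"pics/{n}0.png",p[:,:,::-1])
    import numpy as np; np.savez(f"{n}0.npz",p=p,d=d,**imaging.camera_params(n))
E
```

```text
{'time_s': 0.0, 'joints': array([-1.32838270e+00,  3.13426936e-01,  1.49844484e+00, -3.54887055e-06,
        1.33099949e+00, -2.23402320e-01]), 'dq': array([ 0.00064033, -0.00025089, -0.00074192, -0.00058585, -0.00015706,
        0.00151036]), 'tau': array([ 1.80230585e-03, -4.12266827e+01, -2.59744728e+01, -2.25510678e-05,
        4.22106401e-03,  2.78322773e-06]), 'eef_pos': array([ 235.71752609, -468.7697198 ,  197.44398794]), 'ee_rot': array([-6.39257365e-04,  9.72999030e-01,  2.30808317e-01, -7.80021301e-06]), 'force': array([-0.12932906,  0.33440301, -0.51818968]), 'wrist_torque': array([ 0.04267886, -0.03594211,  0.00088727]), 'grip_width': 1.0053512182784416}
```

View pics/scene0.png

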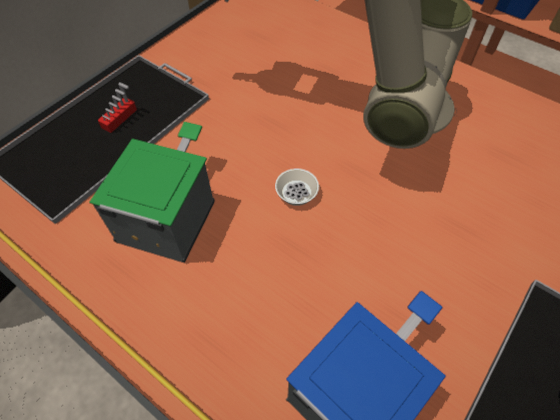

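View pics/top0.png

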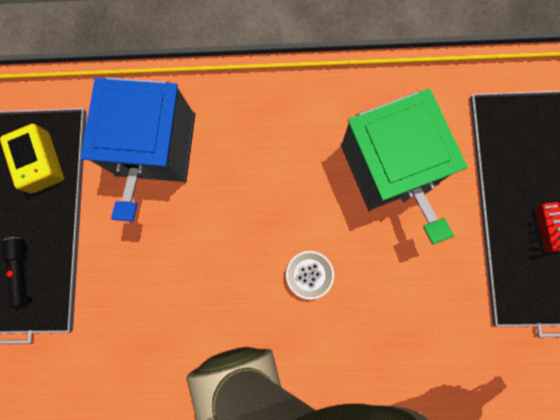

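The top view shows the green pad at about (438,231), the green lid at (410,145), the blue bin at the left with its pad at (124,211), and the dish at (310,275). In the scene view the green pad is at (190,131). Next I turn these pixels into positions.

```bash
cat > h.py <<'E'
import numpy as np, cv2
def load(n): return np.load(f"{n}.npz")
def ray(z,uv,h):
    K,R,t=z['intrinsics'],z['R'],z['t']
    d=R.T@np.linalg.inv(K)@np.array([uv[0],uv[1],1.]); c=-R.T@t
    return c+d*(h-c[2])/d[2]
def dep(z,u,v):
    K,R,t=z['intrinsics'],z['R'],z['t']
    D=z['d'][int(v),int(u)]
    return R.T@(np.linalg.inv(K)@np.array([u,v,1.])*D-t)
E
python3 - <<'E'
from h import *
np.set_printoptions(precision=1,suppress=True)
for n in("top0","scene0"):
    z=load(n); hsv=cv2.cvtColor(z['p'],cv2.COLOR_RGB2HSV)
    for col,lo,hi in(("green",(45,100,60),(75,255,255)),("blue",(105,120,60),(125,255,255))):
        m=cv2.inRange(hsv,lo,hi); N,l,s,c=cv2.connectedComponentsWithStats(m)
        for i in range(1,N):
            if s[i,4]>100:
                ct=max(cv2.findContours((l==i).astype(np.uint8),0,2)[0],key=cv2.contourArea)
                r=cv2.minAreaRect(ct); big=s[i,4]>2500
                h=156 if big else 120
                print(n,col,s[i],c[i],"ray",ray(z,c[i],h),"depth",dep(z,*c[i]))
                print("   corners",[ray(z,q,h) for q in cv2.boxPoints(r)])
z=load("top0")
print("dish",ray(z,(310,275),30),dep(z,310,275), "lid pt depth", dep(z,410,145))
print("cam", -z['R'].T@z['t'])
E
```

```text
top0 green [ 348   89  119  112 7963] [406.4 144.4] ray [ 651.2 -249.2  156. ] depth [ 650.3 -248.4  158.6]
   corners [array([ 704. , -141.6,  156. ]), array([ 770.7, -301.7,  156. ]), array([ 604.7, -354.6,  156. ]), array([ 541.4, -200.2,  156. ])]
top0 green [424 219  30  25 462] [438.1 230.7] ray [ 494.1 -306.4  120. ] depth [ 494.3 -307.1  117.9]
   corners [array([ 503.5, -279.3,  120. ]), array([ 521.8, -318.4,  120. ]), array([ 484.7, -333.2,  120. ]), array([ 466.5, -294.5,  120. ])]
top0 blue [  81   78   97   89 7102] [129.6 122.3] ray [712.3 272.4 156. ] depth [711.5 271.5 157.9]
   corners [array([642.6, 365.8, 156. ]), array([819.9, 352.1, 156. ]), array([787.1, 179.8, 156. ]), array([613.6, 199.3, 156. ])]
top0 blue [112 202  25  19 392] [124.  210.8] ray [546.5 291.3 120. ] depth [546.5 291.4 119.8]
   corners [array([531.4, 315. , 120. ]), array([567.6, 313.5, 120. ]), array([562.3, 267.6, 120. ]), array([526.3, 269.4, 120. ])]
scene0 green [178 122  24  18 287] [189.7 130.6] ray [ 496.3 -307.1  120. ] depth [ 497.6 -305.4  122.2]
   corners [array([ 523.1, -317.8, 
[... 485 characters left out ...]
[-352.8,   72.4,  120. ]), array([-452.1,   54.5,  120. ]), array([-447.7,  109.2,  120. ]), array([-350.1,  124.8,  120. ])]
scene0 blue [408 292  34  32 586] [424.6 307.1] ray [550.5 293.2 120. ] depth [550.5 293.2 119.9]
   corners [array([568. , 269.5, 120. ]), array([526.2, 273.6, 120. ]), array([532.6, 317. , 120. ]), array([573.4, 312.1, 120. ])]
scene0 blue [  287   303   158   117 11184] [365.4 372.3] ray [713.6 269.7 156. ] depth [716.  269.7 163.8]
   corners [array([796.5, 181.6, 156. ]), array([624.8, 195. , 156. ]), array([647. , 370.8, 156. ]), array([801.8, 342.9, 156. ])]
dish [417.3 -68.8  30. ] [417.5 -69.5  10.1] lid pt depth [ 647.8 -253.8  162.2]
cam [411.5 -41.8 881.3]
```

```bash
python3 -m creep '[{"grip":0,"linear":[15,-1.4,0],"rot":[0,0,0]},{"grip":0,"linear":[30,-2.8,0],"rot":[0,0,0]},{"grip":0,"linear":[30,-2.8,0],"rot":[0,0,0]},{"grip":0,"linear":[30,-2.8,0],"rot":[0,0,0]},{"grip":0,"linear":[30,-2.8,0],"rot":[0,0,0]},{"grip":0,"linear":[30,-2.8,0],"rot":[0,0,0]},{"grip":0,"linear":[30,-2.8,0],"rot":[0,0,0]},{"grip":0,"linear":[30,-2.8,0],"rot":[0,0,0]},{"grip":0,"linear":[30,-2.8,0],"rot":[0,0,0]},{"grip":0,"linear":[30,-2.8,0],"rot":[0,0,0]},{"grip":0,"linear":[20,-1.8,0],"rot":[0,0,0]},{"grip":0,"linear":[0,0,0],"rot":[0,0,0.1]}]' 40
python3 - <<'E'
from rig import sensors,imaging
import cv2
from h import *
s=sensors.sense();print(s['time_s'],s['eef_pos'],s['ee_rot'],s['grip_width'],s['force'])
R=cv2.Rodrigues(np.zeros(3))[0]
from scipy.spatial.transform import Rotation as Ro
q=s['ee_rot'];R=Ro.from_quat([q[1],q[2],q[3],q[0]]).as_matrix()
print("tool delta",R.T@(np.array([495,-307,130])-s['eef_pos']))
p,d=imaging.capture("scene");cv2.imwrite("pics/s1.png",p[:,:,::-1])
E
```

```text
time_s: 1.1
eef_pos: [498.0, -304.2, 197.3]
ee_rot: [-0.001, 0.983, 0.184, 0.0]
force: [-0.4, -0.9, -0.3]
grip_width: 0.003
1.1 [ 497.96317012 -304.20118785  197.33481386] [-6.00521947e-04  9.82959209e-01  1.83822792e-01  1.14096605e-04] 0.0032588805192655572 [-0.35303184 -0.91105851 -0.33761318]
tool delta [-3.80431986  1.61549862 67.33133148]
```

View pics/s1.png

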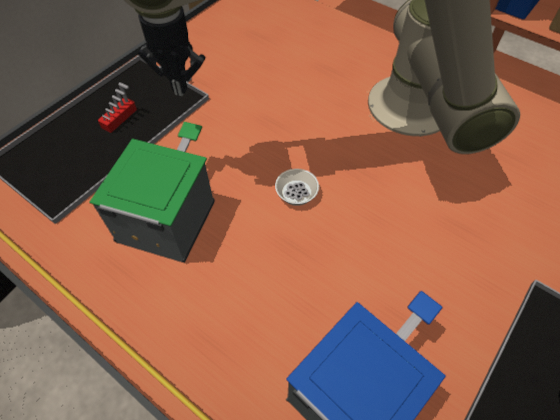

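The shut fingers, with tips at about (180,92), hang above the green pad at (190,131), and everything else is undisturbed. I'll lower to just above the pad, then press slowly.

```bash
python3 -m creep '[{"grip":0,"linear":[-3.5,1.5,10],"rot":[0,0,0]},{"grip":0,"linear":[0,0,20],"rot":[0,0,0]},{"grip":0,"linear":[0,0,20],"rot":[0,0,0]},{"grip":0,"linear":[0,0,14],"rot":[0,0,0]},{"grip":0,"linear":[0,0,5],"rot":[0,0,0]},{"grip":0,"linear":[0,0,5],"rot":[0,0,0]},{"grip":0,"linear":[0,0,5],"rot":[0,0,0]},{"grip":0,"linear":[0,0,5],"rot":[0,0,0]},{"grip":0,"linear":[0,0,5],"rot":[0,0,0]},{"grip":0,"linear":[0,0,5],"rot":[0,0,0]},{"grip":0,"linear":[0,0,5],"rot":[0,0,0]},{"grip":0,"linear":[0,0,5],"rot":[0,0,0]}]'
python3 -m creep '[{"grip":0,"linear":[0,0,4],"rot":[0,0,0]},{"grip":0,"linear":[0,0,4],"rot":[0,0,0]},{"grip":0,"linear":[0,0,2],"rot":[0,0,0]},{"grip":0,"linear":[0,0,0],"rot":[0,0,0]}]'
python3 - <<'E'
from rig import sensors,imaging
import cv2
s=sensors.sense();print(s['time_s'],s['eef_pos'],s['force'])
p,d=imaging.capture("scene");cv2.imwrite("pics/s2.png",p[:,:,::-1])
import numpy as np;np.savez("s2.npz",p=p,d=d,**imaging.camera_params("scene"))
E
```

```text
time_s: 2.15
eef_pos: [492.9, -309.4, 93.6]
ee_rot: [0.0, 0.983, 0.182, 0.0]
force: [-0.6, 0.2, 0.6]
grip_width: 0.001
time_s: 2.48
eef_pos: [492.7, -309.5, 83.9]
ee_rot: [0.0, 0.983, 0.182, -0.0]
force: [-0.5, -0.5, 3.6]
grip_width: -0.002
2.4833 [ 492.70546774 -309.53975488   83.89576976] [-0.50816206 -0.52214988  3.57063274]
```

View pics/s2.png

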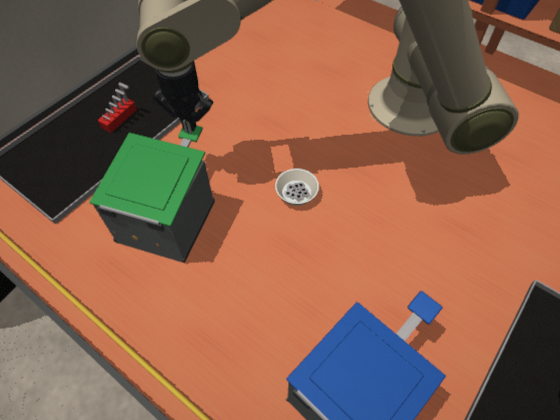

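The lid looks barely raised (its front edge moved from about y=143 to y=137), although the TCP is at z=84. I'll check the details.

Run:
```python
from h import *
from rig import sensors,imaging
np.set_printoptions(precision=1,suppress=True)
a=load("scene0");b=load("s2")
A=cv2.resize(a['p'][90:250,80:230],None,fx=2.6,fy=3,interpolation=2);B=cv2.resize(b['p'][90:250,80:230],None,fx=2.6,fy=3,interpolation=2)
cv2.imwrite("pics/cmp.png",np.hstack([A,B])[:,:,::-1])
p,d=imaging.capture("wrist");cv2.imwrite("pics/w2.png",p[:,:,::-1])
for u,v in((165,143),(180,147),(140,140),(120,200),(195,205),(186,142)):print(u,v,dep(a,u,v),dep(b,u,v))
```

```text
165 143 [ 495.3 -421.3    2.3] [ 583.8 -277.3  177. ]
180 147 [ 539.2 -296.8  111.8] [ 572.9 -246.7  176.2]
140 140 [ 526.9 -477.9    3.3] [ 608.5 -322.7  177.1]
120 200 [ 726.  -256.2  159.6] [ 726.2 -255.4  160.6]
195 205 [ 620.7 -180.4   87.3] [ 622.7 -177.4   92.4]
186 142 [ 522.3 -294.6  114.4] [ 520.6 -297.   111.3]
```

View pics/cmp.png

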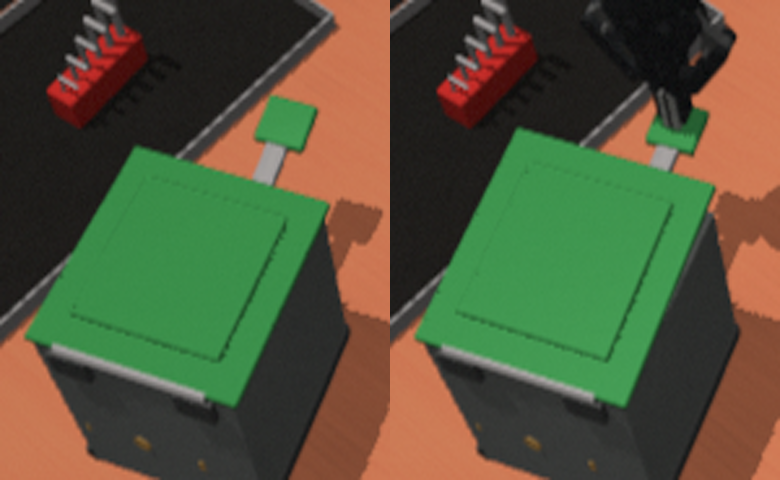

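View pics/w2.png

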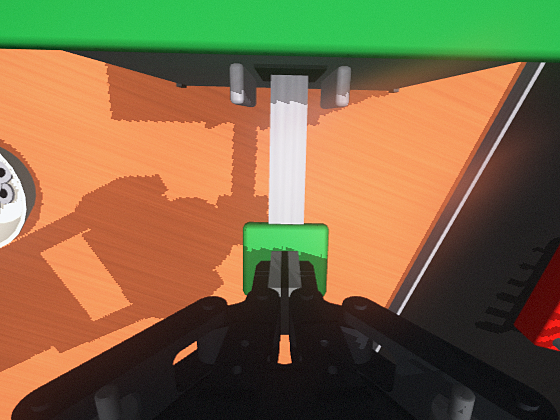

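Run:
```python
from h import *
from rig import sensors,imaging
np.set_printoptions(precision=1,suppress=True)
s=sensors.sense();print(s['time_s'],s['eef_pos'],s['force'],s['joints'])
z=load("s2")
def pr(X):
    c=z['R']@np.array(X)+z['t'];q=z['intrinsics']@c;return q[:2]/q[2]
print("proj TCP now",pr(s['eef_pos']),"s1",pr([498,-304.2,197.3]),"padc",pr([495,-307,120]), pr([495,-307,115]))
p,d=imaging.capture("scene");np.savez("s3.npz",p=p,d=d,**imaging.camera_params("scene"));b=load("s3")
for u,v in((188,132),(189,128),(190,124),(186,126),(165,143)):print(u,v,dep(b,u,v),p[v,u])
s1=cv2.imread("pics/s1.png");cv2.imwrite("pics/cmp2.png",np.hstack([cv2.resize(s1[40:150,140:220],None,fx=5,fy=5,interpolation=2)[:,:400],cv2.resize(p[40:150,140:220,::-1],None,fx=5,fy=5,interpolation=2)[:,:400]]))
print(sensors.sense()['force'])
```

```text
2.5833 [ 492.8 -309.5   84.3] [-2.7  0.3  3.2] [-0.8  0.5  1.5 -0.   1.1  0.4]
proj TCP now [192.7 140.3] s1 [183.7 105.4] padc [190.2 130.3] [190.5 131.9]
188 132 [ 503.7 -304.2  123.8] [42 61 43]
189 128 [ 502.3 -299.1  138.2] [70 71 68]
190 124 [ 496.1 -300.7  144.3] [29 28 27]
186 126 [ 504.3 -305.2  142.2] [34 34 33]
165 143 [ 583.1 -278.4  175.6] [ 61 148  77]
[-2.8  0.4  3.5]
```

View pics/cmp2.png

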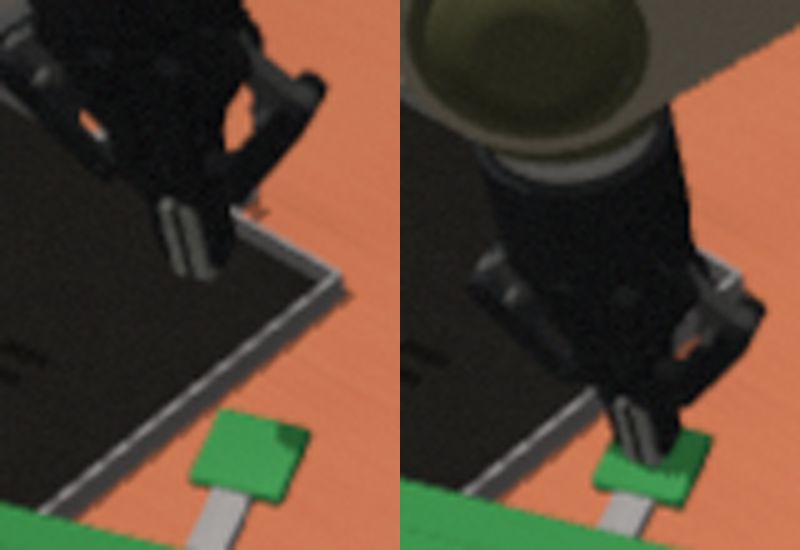

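The picture shows the real fingertips about 30 mm above the reported TCP: in the first view the tip is at (180,95), where the reported TCP projects to (184,105). They sit centred on the pad, which has only gone down about 5 mm. So I keep pressing, guided by the force and the lid rather than the reported z.

```bash
python3 -m creep '[{"grip":0,"linear":[0,0,4],"rot":[0,0,0]},{"grip":0,"linear":[0,0,4],"rot":[0,0,0]},{"grip":0,"linear":[0,0,4],"rot":[0,0,0]},{"grip":0,"linear":[0,0,4],"rot":[0,0,0]},{"grip":0,"linear":[0,0,4],"rot":[0,0,0]},{"grip":0,"linear":[0,0,4],"rot":[0,0,0]},{"grip":0,"linear":[0,0,3],"rot":[0,0,0]},{"grip":0,"linear":[0,0,0],"rot":[0,0,0]}]'
python3 - <<'E'
from h import *
from rig import sensors,imaging
p,d=imaging.capture("scene");np.savez("s4.npz",p=p,d=d,**imaging.camera_params("scene"));cv2.imwrite("pics/s4.png",p[:,:,::-1])
s=sensors.sense();print(s['time_s'],s['eef_pos'],s['force'])
E
```

```text
time_s: 3.3
eef_pos: [492.8, -309.6, 56.7]
ee_rot: [0.0, 0.983, 0.182, 0.0]
force: [-1.7, -1.7, 3.0]
grip_width: -0.002
3.35 [ 492.83478169 -309.61096584   57.00560457] [-2.83540338 -1.29647129  3.67460564]
```

View pics/s4.png

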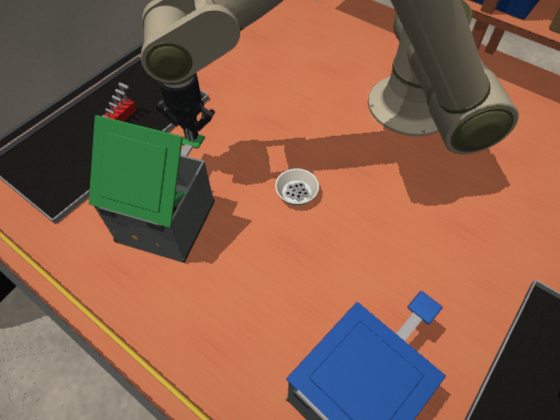

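The lid is well up (front edge from about (100,122) to (180,137)), and the fingers are still on the pad at (192,142). I press on toward the stop.

```bash
python3 -m creep '[{"grip":0,"linear":[0,0,3],"rot":[0,0,0]},{"grip":0,"linear":[0,0,3],"rot":[0,0,0]},{"grip":0,"linear":[0,0,2],"rot":[0,0,0]},{"grip":0,"linear":[0,0,0],"rot":[0,0,0]}]'
cat > meas.py <<'E'
from h import *
from rig import sensors,imaging
import sys
np.set_printoptions(precision=1,suppress=True)
p,d=imaging.capture("scene");P=imaging.camera_params("scene");cv2.imwrite(f"pics/{sys.argv[1]}.png",p[:,:,::-1])
K,R,t=P['intrinsics'],P['R'],P['t']
hsv=cv2.cvtColor(p,cv2.COLOR_RGB2HSV)
for n,lo,hi in(("green",(45,100,60),(75,255,255)),("blue",(105,120,60),(125,255,255))):
    m=cv2.inRange(hsv,lo,hi);N,l,s,c=cv2.connectedComponentsWithStats(m);i=1+np.argmax(s[1:,4])
    v,u=np.where((l==i)&(d>0))
    X=(R.T@((np.linalg.inv(K)@np.stack([u,v,np.ones(len(u))]))*d[v,u]-t[:,None]))
    print(n,"lid z pct 1,50,99,99.8",np.percentile(X[2],[1,50,99,99.8]))
s=sensors.sense();print(s['time_s'],s['eef_pos'],s['force'])
E
python3 meas.py s5
```

```text
time_s: 3.68
eef_pos: [493.2, -309.3, 48.8]
ee_rot: [0.0, 0.983, 0.182, 0.0]
force: [1.4, -0.6, 3.0]
grip_width: 0.0
green lid z pct 1,50,99,99.8 [ 53.1 238.1 302.8 303.7]
blue lid z pct 1,50,99,99.8 [155.6 160.7 164.4 165.1]
3.7333 [ 493.2 -309.3   49. ] [ 2.2 -1.2  3.7]
```

View pics/s5.png

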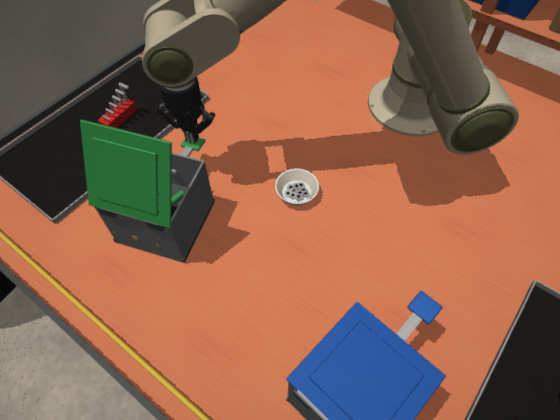

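The lid is nearly wide open, with its top edge at about (90,125)–(170,140) and z about 300. I'll press 2 mm more, then hold for over 3 s.

```bash
python3 -m creep '[{"grip":0,"linear":[0,0,2],"rot":[0,0,0]},{"grip":0,"linear":[0,0,1],"rot":[0,0,0]},{"grip":0,"linear":[0,0,0],"rot":[0,0,0]},{"grip":0,"linear":[0,0,0],"rot":[0,0,0]},{"grip":0,"linear":[0,0,0],"rot":[0,0,0]},{"grip":0,"linear":[0,0,0],"rot":[0,0,0]}]'
python3 meas.py s6
for i in 1 2 3; do python3 -m creep '[{"grip":0,"linear":[0,0,0],"rot":[0,0,0]},{"grip":0,"linear":[0,0,0],"rot":[0,0,0]},{"grip":0,"linear":[0,0,0],"rot":[0,0,0]},{"grip":0,"linear":[0,0,0],"rot":[0,0,0]},{"grip":0,"linear":[0,0,0],"rot":[0,0,0]},{"grip":0,"linear":[0,0,0],"rot":[0,0,0]},{"grip":0,"linear":[0,0,0],"rot":[0,0,0]},{"grip":0,"linear":[0,0,0],"rot":[0,0,0]},{"grip":0,"linear":[0,0,0],"rot":[0,0,0]},{"grip":0,"linear":[0,0,0],"rot":[0,0,0]},{"grip":0,"linear":[0,0,0],"rot":[0,0,0]},{"grip":0,"linear":[0,0,0],"rot":[0,0,0]}]'; done
python3 meas.py s7
```

```text
time_s: 4.23
eef_pos: [492.9, -309.3, 46.0]
ee_rot: [-0.0, 0.983, 0.182, 0.0]
force: [2.0, -0.3, 3.7]
grip_width: -0.003
green lid z pct 1,50,99,99.8 [ 32.  241.5 308.  308.9]
blue lid z pct 1,50,99,99.8 [155.6 160.8 164.4 165. ]
4.2833 [ 492.9 -309.3   46. ] [2.  0.1 4.1]
time_s: 5.28
eef_pos: [492.8, -309.3, 46.0]
ee_rot: [-0.0, 0.983, 0.182, -0.0]
force: [2.8, 1.2, 4.2]
grip_width: 0.002
time_s: 6.28
eef_pos: [492.8, -309.4, 46.0]
ee_rot: [-0.0, 0.983, 0.182, -0.0]
force: [1.4, 0.7, 5.2]
grip_width: -0.0
time_s: 7.28
eef_pos: [492.8, -309.4, 46.0]
ee_rot: [0.0, 0.983, 0.182, -0.0]
force: [1.8, -0.2, 4.0]
grip_width: -0.001
green lid z pct 1,50,99,99.8 [ 30.4 241.6 308.1 308.9]
blue lid z pct 1,50,99,99.8 [155.6 160.7 164.4 165.1]
7.3333 [ 492.8 -309.4   46. ] [1.5 0.9 4. ]
```

View pics/s7.png

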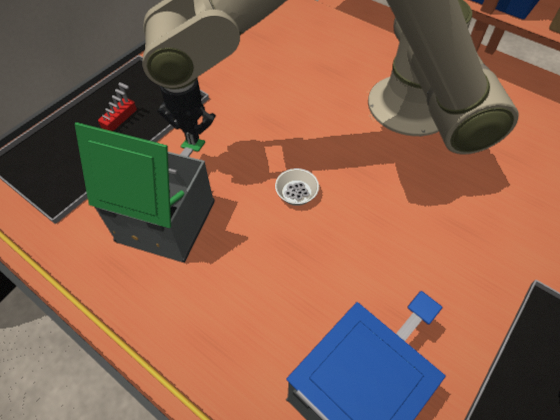

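The lid stood wide open, about 305 mm high and edge at (80,127)–(167,145), for over 3 s with the fingers on the pad. Now I release straight up.

```bash
python3 -m creep '[{"grip":0,"linear":[0,0,-5],"rot":[0,0,0]},{"grip":0,"linear":[0,0,-5],"rot":[0,0,0]},{"grip":0,"linear":[0,0,-5],"rot":[0,0,0]},{"grip":0,"linear":[0,0,-7],"rot":[0,0,0]},{"grip":0,"linear":[0,0,-7],"rot":[0,0,0]},{"grip":0,"linear":[0,0,-7],"rot":[0,0,0]},{"grip":0,"linear":[0,0,-7],"rot":[0,0,0]},{"grip":0,"linear":[0,0,-10],"rot":[0,0,0]},{"grip":0,"linear":[0,0,-15],"rot":[0,0,0]},{"grip":0,"linear":[0,0,-20],"rot":[0,0,0]},{"grip":0,"linear":[0,0,-20],"rot":[0,0,0]},{"grip":0,"linear":[0,0,-20],"rot":[0,0,0]}]'
python3 -m creep '[{"grip":0,"linear":[0,0,-20],"rot":[0,0,0]},{"grip":0,"linear":[0,0,-10],"rot":[0,0,0]},{"grip":0,"linear":[0,0,0],"rot":[0,0,0]},{"grip":0,"linear":[0,0,0],"rot":[0,0,0]},{"grip":0,"linear":[0,0,0],"rot":[0,0,0]},{"grip":0,"linear":[0,0,0],"rot":[0,0,0]},{"grip":0,"linear":[0,0,0],"rot":[0,0,0]},{"grip":0,"linear":[0,0,0],"rot":[0,0,0]},{"grip":0,"linear":[0,0,0],"rot":[0,0,0]},{"grip":0,"linear":[0,0,0],"rot":[0,0,0]},{"grip":0,"linear":[0,0,0],"rot":[0,0,0]},{"grip":0,"linear":[0,0,0],"rot":[0,0,0]}]'
python3 -m creep '[{"grip":0,"linear":[0,0,0],"rot":[0,0,0]},{"grip":0,"linear":[0,0,0],"rot":[0,0,0]},{"grip":0,"linear":[0,0,0],"rot":[0,0,0]},{"grip":0,"linear":[0,0,0],"rot":[0,0,0]},{"grip":0,"linear":[0,0,0],"rot":[0,0,0]},{"grip":0,"linear":[0,0,0],"rot":[0,0,0]},{"grip":0,"linear":[0,0,0],"rot":[0,0,0]},{"grip":0,"linear":[0,0,0],"rot":[0,0,0]},{"grip":0,"linear":[0,0,0],"rot":[0,0,0]},{"grip":0,"linear":[0,0,0],"rot":[0,0,0]}]'
python3 meas.py s8
```

```text
time_s: 8.33
eef_pos: [492.5, -309.3, 175.4]
ee_rot: [-0.0, 0.983, 0.182, -0.0]
force: [0.4, 0.4, 0.1]
grip_width: 0.001
time_s: 9.33
eef_pos: [492.8, -309.4, 204.0]
ee_rot: [-0.0, 0.983, 0.182, -0.0]
force: [-0.0, -0.1, -0.1]
grip_width: 0.002
time_s: 10.17
eef_pos: [492.8, -309.4, 204.0]
ee_rot: [0.0, 0.983, 0.182, 0.0]
force: [0.0, -0.1, 0.2]
grip_width: 0.002
green lid z pct 1,50,99,99.8 [154.3 159.9 164.2 164.8]
blue lid z pct 1,50,99,99.8 [155.6 160.7 164.4 165.1]
10.2167 [ 492.8 -309.4  204. ] [ 0.   0.3 -0.2]
```

View pics/s8.png

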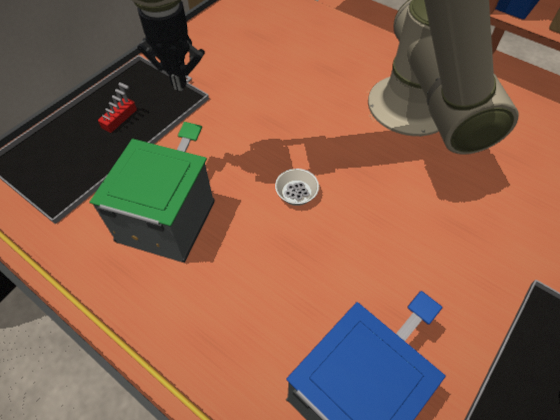

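The green lid is shut and its pad is back at (190,131). The blue bin is shut, the dish is still at (297,189), and the gripper is clear of everything.

```bash
python3 -c "
from rig import ctrl; print(ctrl.finish_job())"
```

```text
the job is handed in; nothing more can be done
None
```

I pressed the green lever down with the shut fingers and held the lid wide open from about t=4.2 s to 7.3 s. The lid's front edge measured about 308 mm, against 305 expected, at roughly 4–5 N. I then lifted straight off, let the lid close, and handed the job in at about 10.2 s.

- **Last checks:** the green lid's depth profile matches the shut blue lid's (median about 160 mm for both; depth reads a few mm high). The dish is at the same pixel position as at the start. The gripper is clear of everything, with the wrist force near 0.
- **One disagreement:** the reported TCP height was about 30 mm lower than where the pictures showed the fingertips. I set the pressing depth from the lid height and the force instead, which worked.

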